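# Load a brass plate into the drilling jig, over its retaining lip

### The job

Load the brass plate into the drilling jig: lay it on the jig's aluminium deck and let go of it, then push it along, without lifting it, over the raised lip so that it drops flat into the pocket under the blue bridge, and keep pushing until it is home against the pad of the end stop, which may be screwed in or out. Seat it there with a steady push of about 12 N held for about half a second, never pushing with more than 20 N, then take the gripper away. Leave the wood strip and the pencil alone.

Things in the scene. Friction and masses are not known exactly. Their poses are not given: they have to be found in the camera images.
- brass_plate: Flat brass plate, 76 (x) x 56 (y) x 14 (z) mm, about 0.5 kg, lying loose on the bench at first. Origin: centre of its underside; z up, x along its length. Half a turn about z makes no difference. It goes into the jig with its length along the jig's x. Sliding it takes some 2 to 6 N, starting up the ramp or tipping over the lip for a moment 10 N or more.
- jig: Drilling jig fixed to the bench: plywood board 14 mm thick, 112 mm wide, from x = -54 to +200 mm. Origin: on the bench top, below the middle of the loading deck; z up; x is the direction of pushing, from the deck over the lip into the pocket; y = 0 is the centre line. The x, z in mm given for the points below are in this frame.
- deck (a point): Middle of the flat aluminium loading deck, on its top: x = 0, z = 18 mm. The deck runs from x = -52 to +46, is 90 mm wide and has no side walls for x < 44.
- lip_crest (a point): Rear (pocket side) top edge of the steel lip, on the centre line: x = 68, z = 21 mm. A ramp climbs from the deck (x = 46, z = 18) to x = 64, then a level crest to x = 68, then a sheer 7 mm drop to the pocket floor. A fingertip kept just above the crest can push the plate's rear face all the way, also in the pocket, where the plate's top is at z = 28.
- pocket (a point): Pocket floor at the foot of the lip, on the centre line: x = 68, z = 14 mm. Wooden guides (top z = 32, inner faces at y = +-30.5 mm) line it from x = 64; flared guide ends open the mouth to about +-40 mm at x = 46. A blue bridge with two drill bushings spans it from x = 120 to 148 (underside z = 56, bushing tops z = 72), so the plate must come in from the deck.
- end_stop: Aluminium carriage, 56 mm wide, 20 mm high, black knob on top, clamped at the pocket's far end. Origin: middle of its front face, on the pocket floor; axes as the jig's. From this face a rigid dark steel pad stands out on a set-screw; its front, the stop, lies 6 to 26 mm before the origin, differently each time and not reported: find it by feel..
- offcut_strip: Reddish wood strip, 22 x 160 x 14 mm, loose at the left edge of the bench; a bystander. Origin: centre of its underside.
- pencil_red: Red carpenter's pencil, 162 mm long, loose at the right edge of the bench; a bystander. Origin: centre of its underside.

How it is judged (in metres and radians):
On the way, in this order (a step that is already met when the one before it is completed fails the run):
1. the plate lies flat on the deck before the lip, let go of, its length along the jig within 0.25 rad (x of brass_plate in the frame of jig between -0.04 and 0.014 m and y of brass_plate in the frame of jig between -0.015 and 0.015 m and z of brass_plate in the frame of jig between 0.016 and 0.0205 m and angle between brass_plate's own z axis and vertical below 0.05 rad and angle between the x axis of brass_plate and the x axis of jig, either way round below 0.25 rad and contact force between the fingers and brass_plate below 0.3 N), for 0.1 s.
2. down in the pocket, the plate is pressed against the end stop with at least 3 N (what friction under the plate leaves of the push) for 0.3 s (z of brass_plate in the frame of jig below 0.0165 m and angle between brass_plate's own z axis and vertical below 0.05 rad and contact force between brass_plate and end_stop above 3 N), for 0.3 s.
At the end, for the whole second after the job is handed in: The plate lies flat (within 0.04 rad) on the pocket floor (within 2 mm), along the jig (within 0.1 rad), where it met the stop pad: its centre 42 to 66.5 mm before the end stop's origin; at rest and released (x of brass_plate in the frame of end_stop between -0.0665 and -0.042 m and z of brass_plate in the frame of jig between 0.012 and 0.016 m and y of brass_plate in the frame of jig between -0.005 and 0.005 m and angle between brass_plate's own z axis and vertical below 0.04 rad and angle between the x axis of brass_plate and the x axis of jig, either way round below 0.1 rad and linear speed of brass_plate below 0.01 m/s); the robot touches nothing.
It fails at once if the plate is lifted more than 15 mm above the lip's crest while its centre is over the lip or the pocket (it must be slid over, not carried) (x of brass_plate in the frame of jig between 0.03 and 0.16 m and y of brass_plate in the frame of jig between -0.04 and 0.04 m and z of brass_plate in the frame of jig above 0.036 m).
It fails at once if the plate is pushed against the end stop with more than 20 N (contact force between brass_plate and end_stop above 20 N).
It fails at once if the fingers push the plate with more than 20 N once it is on its way over the lip (x of brass_plate in the frame of jig between 0.02 and 0.16 m and y of brass_plate in the frame of jig between -0.04 and 0.04 m and z of brass_plate in the frame of jig below 0.036 m and contact force between the fingers and brass_plate above 20 N).
It fails at once if the wood strip is moved by more than 20 mm (distance of offcut_strip from where it was at the start of the episode above 0.02 m).
It fails at once if the pencil is moved by more than 20 mm (distance of pencil_red from where it was at the start of the episode above 0.02 m).
It also fails if it takes over 64 s, if anything falls off the work surface, if the arm or the gripper's body presses on something with over 40 N, if the wrist force passes 120 N, or if a joint passes its speed limit or range.

### The arm

A 7-joint arm with a two-finger parallel gripper is mounted at the origin on the work surface; the furniture and walls round the work are solid. World frame = base frame: x ahead of the robot, y to its left, z up, the work surface at z = 0. Lengths are in mm, angles in rad, forces in N, time in s.
With the tool pointing down it reaches from about 425 to 875 mm from the base axis. Payload 9.9 kg.
Tool frame: the origin (TCP) lies at the very end of the fingers, on their centre line; the grasp point (between the pads) lies 19 mm behind it (arm.hold_point_z is the z of the grasp point in the tool frame, in mm); z points along the fingers, y is the line along which they close (so a half turn about z gives the same grasp; the last joint's range is limited). The gripper opens to 85 mm and grips with 20 to 120 N. Pads are 22 mm wide; open, the fingers measure 114 mm over their backs; the gripper's body (76 mm by 85 mm) begins 54 mm behind the grasp point. The pads swing forward as they close: fully open they stand 13 mm farther back than shut.
Start: joints at [-1.247, 0.576, 0.025, 1.437, -0.015, 1.129, -0.057], TCP at [267.692, 619.653, 231.289] pointing down, gripper open.
Joint ranges: [-2.76, 2.76], [-0.34, 2.15], [-1.52, 1.57], [0.19, 2.46], [-1.09, 4.23], [0.17, 1.99], [-2.82, 2.82]. Speed limits (rad/s): [2.22, 2.22, 3.01, 3.01, 3.14, 3.14, 3.14].

### API

Orientations are given as a rotation vector (axis times angle).
In Python, from bench import arm, kin, imaging, order, get_time, get_qpos, get_joint_vel, get_joint_efforts, get_position, get_tcp_rot, get_ft_force, get_wrist_torque, get_gripper_width, get_gripper_force gives the robot as it stands. The module is installed in compiled form; this text tells all that it offers. Calls block until the motion is done:
- arm.goto(position, orientation): joint-space move of the TCP to a pose.
- arm.move_straight(position, max_speed=150, attitude=None): straight line of the TCP; attitude=None keeps the orientation; max_speed is the mean speed in mm/s.
- arm.move_joints(angles): joint-space move.
- arm.set_gripper(opening, force=None): finger opening in mm; force is the grip in N (None keeps the last); returns when the fingers have stopped.
- arm.wait(seconds).
- kin.ik(position, orientation): joint angles nearest the present ones, or None.
- imaging.capture(name): name is "side" or "top"; returns the picture (400x640x3 uint8, red, green, blue); there is no depth.
- imaging.calibration(name): a dict with "intrinsics" (3x3 intrinsics, pixels), "distortion" ([k1, k2, p1, p2, k3] as OpenCV has them; the pictures are not rectified), "T" (4x4, takes a point from camera to world coordinates). Camera axes: x right, y down, z forward; pixel columns grow to the right and rows downward; lengths in mm; the calibration is good to about 2 mm. A picture is of the moment at which its call begins. calibration takes no time and is no camera call.
A pose or a line that the arm cannot do raises arm.PlanningError and nothing moves.
- order.job_done(): hands the job in; it is judged then, once.
Readings, each from a call of its own:
- get_time(): time.
- get_qpos(): joint angles.
- get_joint_vel(): joint speeds.
- get_joint_efforts(): joint torques, N m.
- get_position(): TCP position.
- get_tcp_rot(): TCP orientation.
- get_ft_force(): force on the tool from outside, world axes, zero at the start.
- get_wrist_torque(): the same for the moment, N m.
- get_gripper_width(): finger opening in mm.
- get_gripper_force(): force on a finger pad.
Only numpy, scipy, OpenCV 4.12 (cv2) and the standard library are available. Lean on these libraries where they do the work, as an engineer would, in place of code of your own. Each camera call takes 0.05 s, during which the arm holds its last target. There are 200 camera calls.

## Working session

There is one attempt and no reset: what is moved stays moved. The work goes in short steps, each a Python script; the robot and the scene stay as the last script left them, time stands still between calls to the robot, and variables do not carry over. Pictures are saved under pics/ and viewed, at most 10 in all, crops included, and the job is handed in when it is done.

```bash
mkdir -p pics; ls; python3 - <<'E'
from bench import *
import cv2,numpy as np
for n in("side","top"):
    im=imaging.capture(n); cv2.imwrite(f"pics/{n}0.png",im[:,:,::-1]); c=imaging.calibration(n)
    print(n,np.round(c["intrinsics"],1).tolist(),c["distortion"],np.round(c["T"],3).tolist())
print(get_time(),get_tcp_rot(),get_position(),get_gripper_width(),arm.hold_point_z,get_ft_force())
E
```

```text
pics
side [[493.8, 0.0, 320.4], [0.0, 493.8, 199.6], [0.0, 0.0, 1.0]] [-0.06075833  0.          0.          0.          0.        ] [[-0.979, -0.086, 0.185, 436.412], [-0.204, 0.392, -0.897, 951.001], [0.005, -0.916, -0.402, 482.538], [0.0, 0.0, 0.0, 1.0]]
top [[411.1, 0.0, 316.4], [0.0, 411.1, 191.9], [0.0, 0.0, 1.0]] [-0.06798417  0.          0.          0.          0.        ] [[0.01, -0.998, 0.062, 554.218], [-0.999, -0.012, -0.039, 17.252], [0.04, -0.062, -0.997, 897.157], [0.0, 0.0, 0.0, 1.0]]
0.1 [-6.36045179e-01 -3.07628577e+00  2.36735095e-03] [267.51870058 619.27107815 230.52418977] 85.56777034159347 -18.700000000000003 [ 0.50026888 -0.02324705 -0.56820467]
```

View pics/top0.png

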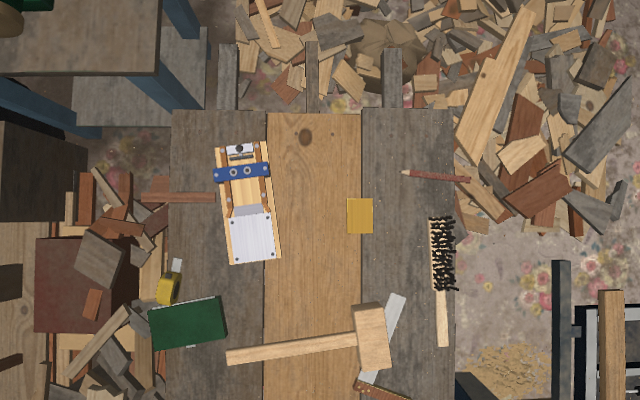

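View pics/side0.png

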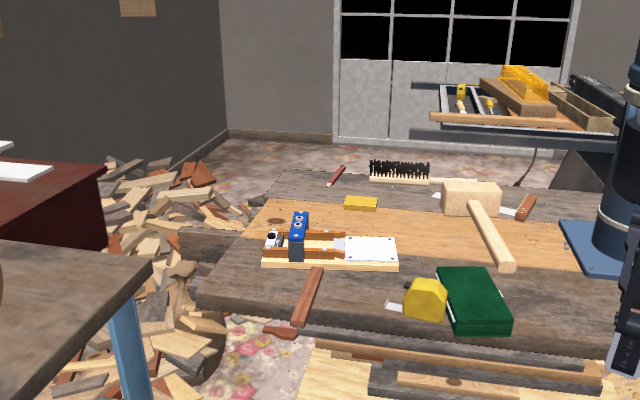

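The top view shows the deck centred near (253,236), the pocket heading up-left to the stop near (240,150), and the plate near (360,215). The strip is at (178,197) and the pencil at (436,176). In the side view the plate is near (361,204) and the deck near (370,250). I'll zoom in on both.

```bash
python3 - <<'E'
import cv2
a=cv2.imread("pics/top0.png")[130:280,200:400]; cv2.imwrite("pics/topc.png",cv2.resize(a,None,fx=4,fy=4,interpolation=cv2.INTER_CUBIC))
a=cv2.imread("pics/side0.png")[180:290,250:410]; cv2.imwrite("pics/sidec.png",cv2.resize(a,None,fx=5,fy=5,interpolation=cv2.INTER_CUBIC))
E
```

```text
(no output)
```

View pics/topc.png

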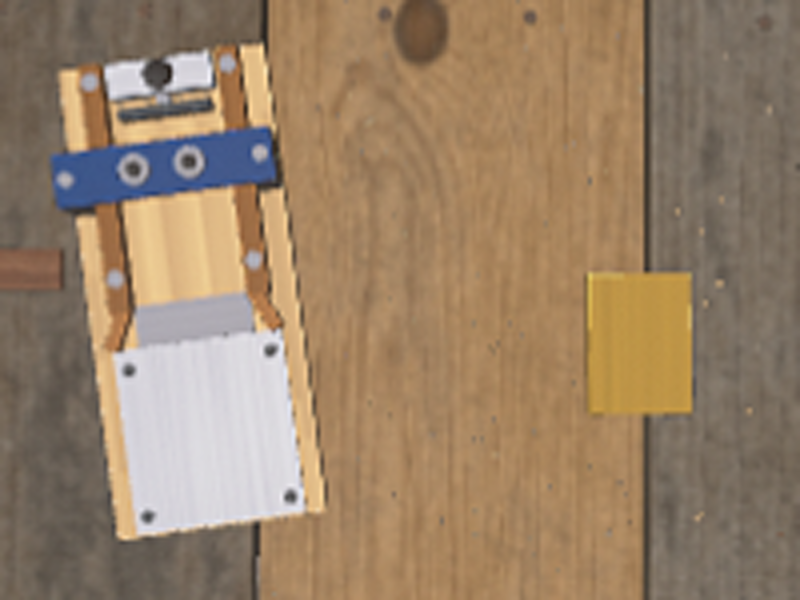

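View pics/sidec.png

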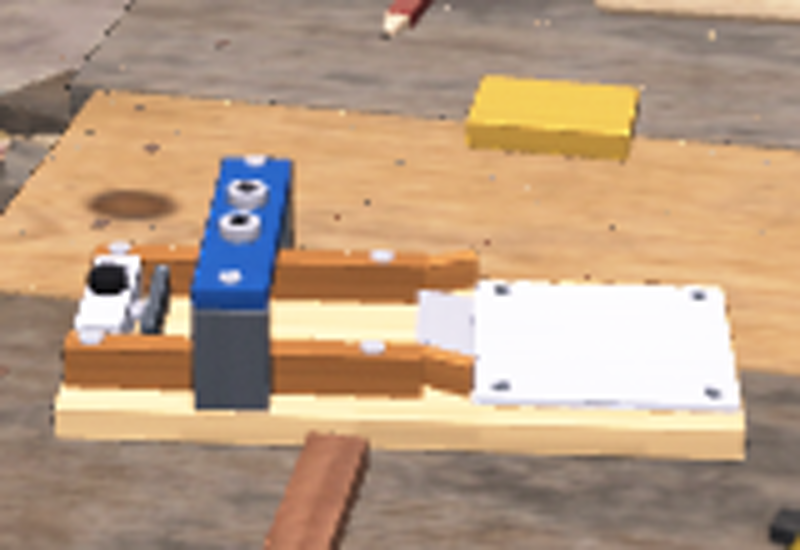

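The top crop shows the four deck screws at (129,370), (270,350), (148,517) and (291,496), and the plate corners at (588,272) to (691,412). The side crop shows the matching screws at (502,387), (502,290), (712,393) and (699,296), and the plate's top corners at (468,132), (485,76), (639,88) and (629,141). Now I'll triangulate these.

```bash
cat >h.py <<'E'
from bench import *
import cv2,numpy as np
from scipy.spatial.transform import Rotation as R
def ray(n,uv):
    c=imaging.calibration(n);T=np.array(c["T"]);K=np.array(c["intrinsics"])
    p=cv2.undistortPoints(np.array([[uv]],float),K,np.array(c["distortion"]))[0,0]
    d=T[:3,:3]@[*p,1]; return T[:3,3],d/np.linalg.norm(d)
def tri(a,b):
    o1,d1=ray("top",a);o2,d2=ray("side",b)
    s=np.linalg.lstsq(np.c_[d1,-d2],o2-o1,rcond=None)[0]
    p,q=o1+s[0]*d1,o2+s[1]*d2
    return (p+q)/2,np.linalg.norm(p-q)
def onz(n,uv,z):
    o,d=ray(n,uv); return o+d*(z-o[2])/d[2]
def tc(x,y): return (200+(x+.5)/4-.5,130+(y+.5)/4-.5)
def sc(x,y): return (250+(x+.5)/5-.5,180+(y+.5)/5-.5)
def down(yaw): # tool z down, tool x along world direction yaw, tool y = closing
    c,s=np.cos(yaw),np.sin(yaw)
    return R.from_matrix(np.c_[[c,s,0],[s,-c,0],[0,0,-1]]).as_rotvec()
E
python3 - <<'E'
from h import *
np.set_printoptions(precision=1,suppress=True)
S={"screws":([(129,370),(270,350),(148,517),(291,496)],[(502,387),(502,290),(712,393),(699,296)]),
"deck":([(115,353),(280,330),(137,537),(304,512)],[(474,403),(475,283),(740,408),(722,288)]),
"plate":([(588,272),(691,272),(588,412),(691,412)],[(468,132),(485,76),(629,141),(639,88)])}
zz={"screws":18,"deck":18,"plate":14}
for k,(a,b) in S.items():
    P=[]
    for u,v in zip(a,b):
        p,e=tri(tc(*u),sc(*v));P.append(p);print(k,p,round(e,1),onz("top",tc(*u),zz[k]),onz("side",sc(*v),zz[k]))
    P=np.array(P);d=P[0]+P[1]-P[2]-P[3]; w=P[0]+P[2]-P[1]-P[3]
    print("centre",P.mean(0),"yaw x",np.arctan2(d[1],d[0]),"yaw y",np.arctan2(-w[0],w[1]),"len",np.hypot(*d[:2])/2,np.hypot(*w[:2])/2)
# board corners z14 top, bushings z72
B=np.array([onz("top",tc(*u),14) for u in [(60,71),(264,44),(121,540),(325,511)]])
d=B[0]+B[1]-B[2]-B[3];w=B[0]+B[2]-B[1]-B[3];c=B.mean(0);yw=np.arctan2(d[1],d[0])
print("board",c,yw,np.arctan2(-w[0],w[1]),np.hypot(*d[:2])/2,"origin",c-73*np.array([np.cos(yw),np.sin(yw),0]))
print("bushing",[onz("top",tc(*u),72) for u in[(134,169),(189,161)]], "stopface",onz("top",tc(160,98),34))
print("pad top",[tri(tc(*u),sc(*v))[0] for u,v in [((119,115),(155,268+50)),]])
E
```

```text
screws [542.8 161.7  18.1] 0.4 [542.6 161.7  18. ] [543.  161.6  18. ]
screws [554.2  87.1  18.5] 0.4 [554.   87.1  18. ] [554.5  86.1  18. ]
screws [465.7 150.2  18.4] 1.3 [465.  150.2  18. ] [466.3 149.7  18. ]
screws [476.9  74.8  18.1] 0.3 [476.8  74.8  18. ] [477.1  74.6  18. ]
centre [509.9 118.5  18.3] yaw x 0.15294948185182478 yaw y 0.14987310697035858 len 78.06534518761563 75.85015462432564
deck [551.8 169.9  14.8] 0.6 [551.5 169.3  18. ] [551.3 175.2  18. ]
deck [565.4  82.1  17.8] 1.4 [564.7  82.   18. ] [566.   82.6  18. ]
deck [454.9 156.1  16.8] 1.2 [454.4 155.8  18. ] [455.5 158.4  18. ]
deck [468.5  67.8  19. ] 0.0 [468.4  67.8  18. ] [468.6  65.9  18. ]
centre [510.1 119.   17.1] yaw x 0.14420027328493065 yaw y 0.15312136343935773 len 97.86631197797733 89.10689474398545
plate [597.  -83.8   7.7] 1.9 [597.7 -82.9  14. ] [594.  -70.2  14. ]
plate [ 597.7 -139.3   12.8] 1.3 [ 598.3 -139.    14. ] [ 596.6 -136.6   14. ]
plate [521.7 -83.8  10.4] 1.0 [522.4 -83.3  14. ] [520.6 -76.1  14. ]
plate [ 522.5 -139.3   13.4] 0.3 [ 522.7 -139.1   14. ] [ 522.3 -138.    14. ]
centre [ 559.8 -111.5   11.1] yaw x 0.00013174446268477232 yaw y 0.01324789135129747 len 75.23985105731472 55.490415835784475
board [585.7 129.6  14. ] 0.14838140225131902 0.14843488273594427 253.33062380965742 origin [513.5 118.9  14. ]
bushing [array([643.9, 152.5,  72. ]), array([648.3, 125. ,  72. ])] stopface [685.8 146.   34. ]
pad top [array([675.5, 167. ,  34.7])]
```

The jig origin comes out at about (513.2, 118.9) with yaw 0.149. The screws give z = 18.3, the deck sides measure 98 x 89, and the bushings land at jig x = 134, y = 0, so it all agrees. The plate centre is (560.3, -111.1) with yaw 0. Next is the grasp.

```bash
python3 - <<'E'
from h import *
np.set_printoptions(precision=2,suppress=True)
t=get_time()
q=down(np.pi); P=np.array([560.3,-111.1,0])
arm.goto(P+[0,0,150],q); print("goto",get_time()-t,get_qpos(),get_position())
arm.set_gripper(72,40); print("w",get_gripper_width(),get_time())
arm.move_straight(P+[0,0,12],200); f0=get_ft_force(); print(f0,get_position(),get_time())
for z in np.arange(10,-8,-1.0):
    arm.move_straight(P+[0,0,z],20); f=get_ft_force()-f0
    if f[2]>2.5: break
print("touch",z,f,get_position(),get_time())
arm.move_straight(P+[0,0,z+2.5],30)
arm.set_gripper(40,60); print(get_gripper_width(),get_gripper_force(),get_ft_force()-f0,get_time())
im=imaging.capture("side"); cv2.imwrite("pics/g.png",cv2.resize(im[140:260,270:450,::-1],None,fx=4,fy=4))
E
```

```text
goto 2.7917 [-0.01  0.52  0.18  1.83 -0.13  0.81  1.81] [ 560.63 -110.18  150.  ]
w 71.73801615923372 3.1833
[-0.13 -0.44  0.45] [ 560.87 -111.32   12.75] 4.025
touch -7.0 [0.33 1.03 0.3 ] [ 560.21 -111.1    -7.09] 8.525
54.692660078661305 68.92149132530903 [-2.51  0.13  9.81] 9.075
```

View pics/g.png

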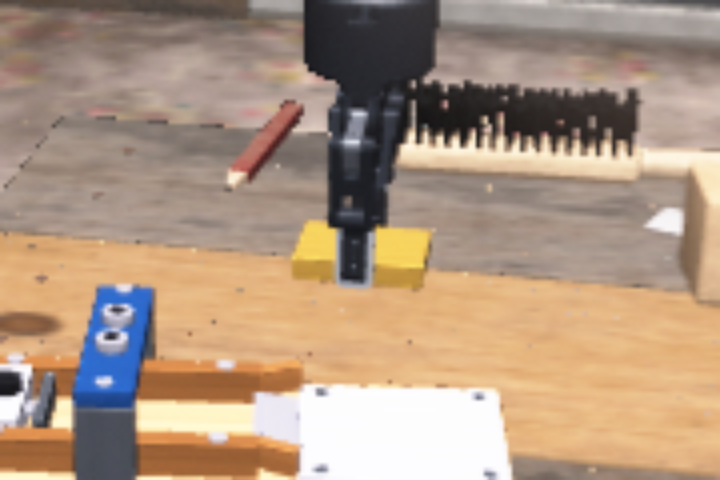

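The picture shows the fingers gripping the plate at its middle (355,255 in the crop), level with the bench. I'll carry it to the deck, lower it by feel, and let go.

```bash
cat >>h.py <<'E'
O=np.array([513.2,118.9,0]);Y=0.149
J=R.from_euler("z",Y).as_matrix()
def jw(x,y,z): return O+J@[x,y,z]
def wj(p): return J.T@(np.array(p)-O)
QJ=down(np.pi+Y)
E
python3 - <<'E'
from h import *
np.set_printoptions(precision=2,suppress=True)
arm.move_straight([560.3,-111.1,60],100); print(get_gripper_width(),get_ft_force(),get_time())
arm.goto(jw(-8,0,60),QJ); print(get_time(),get_qpos(),wj(get_position()))
arm.move_straight(jw(-8,0,17.5),100); arm.wait(.1); f0=get_ft_force(); print(f0)
for z in np.arange(16.5,12,-.5):
    arm.move_straight(jw(-8,0,z),20); f=get_ft_force()-f0
    if f[2]>2.5: break
print("touch",z,f,wj(get_position()),get_time())
arm.set_gripper(80); print(get_gripper_width(),get_gripper_force(),get_ft_force(),get_time())
arm.move_straight(jw(-8,0,70),150); arm.wait(.1); print(get_time())
arm.set_gripper(14)
arm.goto(jw(-95,0,70),QJ); print(get_time(),wj(get_position()),get_gripper_width())
for n in("top","side"): cv2.imwrite(f"pics/p_{n}.png",imaging.capture(n)[:,:,::-1])
a=cv2.imread("pics/p_top.png")[130:280,200:400]; cv2.imwrite("pics/p1.png",cv2.resize(a,None,fx=4,fy=4,interpolation=cv2.INTER_CUBIC))
E
```

```text
54.524581083618735 [-0.34 -0.13 -4.4 ] 9.9167
10.85 [-0.42  0.58  0.15  2.04 -0.16  0.53  1.57] [-7.84 -0.92 59.81]
[ 0.58 -0.22 -3.41]
touch 14.0 [-3.36  0.24  7.62] [-7.98 -0.   14.38] 13.025
80.07826599298747 0.0 [0.58 0.08 0.62] 13.4
14.025
15.1 [-95.49   0.11  70.33] 13.798246804292576
```

View pics/p1.png

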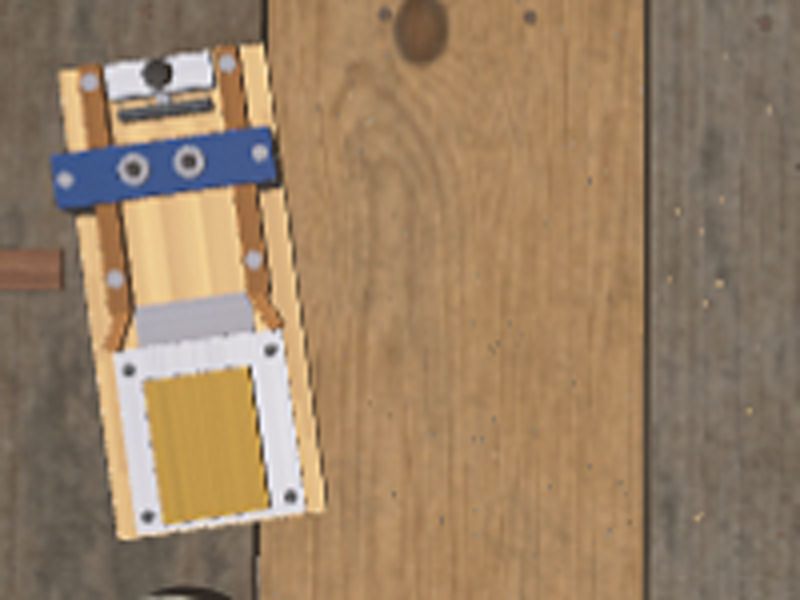

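The plate lies squarely on the deck, with corners (145,379), (249,366), (270,508) and (163,524). The gripper has let go, and the strip hasn't moved. Now I'll push in small steps and watch the force.

```bash
cat >>h.py <<'E'
def push(x0,x1,step,speed,f0,stop,z=22.5):
    x=x0;log=[]
    while x<x1-1e-6:
        F=-(J.T@(get_ft_force()-f0))[0]
        if F>stop: break
        x+=step if F<9 else step/2
        arm.move_straight(jw(x,0,z),speed)
        f=-(J.T@(get_ft_force()-f0)); log.append((round(x,2),round(f[0],1),round(f[2],1)))
    return x,log
E
python3 - <<'E'
from h import *
np.set_printoptions(precision=2,suppress=True)
arm.move_straight(jw(-72,0,60),150); arm.move_straight(jw(-72,0,22.5),80); arm.wait(.15)
f0=np.mean([get_ft_force() for _ in range(5)],0); np.save("f0.npy",f0); t=get_time()
arm.move_straight(jw(-62,0,22.5),50)
x,l=push(-62,-20,2,40,f0,15); print(l,get_time()-t); t=get_time()
if x>=-20.1: 
    x,l=push(x,66,1,20,f0,16.5); print(l)
print(x,wj(get_position()),get_time()-t,get_time())
E
```

```text
[(-60, np.float64(0.0), np.float64(0.3)), (-58, np.float64(0.1), np.float64(-1.1)), (-56, np.float64(0.9), np.float64(-1.3)), (-54, np.float64(1.2), np.float64(-0.3)), (-52, np.float64(-0.6), np.float64(-0.6)), (-50, np.float64(0.8), np.float64(0.1)), (-48, np.float64(0.3), np.float64(-0.3)), (-46, np.float64(0.0), np.float64(0.7)), (-44, np.float64(0.6), np.float64(0.4)), (-42, np.float64(1.3), np.float64(0.8)), (-40, np.float64(0.2), np.float64(0.7)), (-38, np.float64(2.0), np.float64(-0.2)), (-36, np.float64(1.2), np.float64(0.8)), (-34, np.float64(1.5), np.float64(0.2)), (-32, np.float64(0.9), np.float64(1.5)), (-30, np.float64(1.3), np.float64(0.5)), (-28, np.float64(0.9), np.float64(0.7)), (-26, np.float64(1.9), np.float64(0.6)), (-24, np.float64(1.6), np.float64(0.1)), (-22, np.float64(0.5), np.float64(0.4)), (-20, np.float64(0.3), np.float64(0.5))] 5.599999999999998
[(-19, np.float64(1.1), np.float64(-0.3)), (-18, np.float64(1.5), np.float64(-1.1)), (-17, np.float64(1.1), np.float64(-1.2)), (-16, np.float64(2.3), np.float64(0.1)), (-15, np.float64(1.9), np.float64(-0.5)), (-1
[... 2629 characters left out ...]
 np.float64(0.3)), (51, np.float64(0.7), np.float64(1.0)), (52, np.float64(1.3), np.float64(0.7)), (53, np.float64(0.4), np.float64(0.6)), (54, np.float64(-0.4), np.float64(1.0)), (55, np.float64(0.6), np.float64(0.5)), (56, np.float64(0.7), np.float64(0.3)), (57, np.float64(1.0), np.float64(0.1)), (58, np.float64(0.2), np.float64(1.3)), (59, np.float64(0.5), np.float64(0.6)), (60, np.float64(0.4), np.float64(-0.3)), (61, np.float64(0.7), np.float64(-0.5)), (62, np.float64(1.4), np.float64(-0.2)), (63, np.float64(0.7), np.float64(-0.5)), (64, np.float64(1.2), np.float64(0.5)), (65, np.float64(0.8), np.float64(-1.1)), (66, np.float64(1.5), np.float64(0.7))]
66 [66.13  0.   22.5 ] 21.5 43.3833
```

The force fell away at x = 28, so I need to look before going on.

```bash
python3 - <<'E'
from h import *
s=imaging.capture("side")[190:280,255:415,::-1];t=imaging.capture("top")[135:275,200:300,::-1]
s=cv2.resize(s,None,fx=3.3,fy=3.3,interpolation=cv2.INTER_CUBIC);t=cv2.resize(t,None,fx=2.6,fy=2.6,interpolation=cv2.INTER_CUBIC)
c=np.zeros((max(s.shape[0],t.shape[0]),s.shape[1]+t.shape[1],3),np.uint8);c[:s.shape[0],:s.shape[1]]=s;c[:t.shape[0],s.shape[1]:]=t
print(c.shape);cv2.imwrite("pics/c.png",c)
E
```

```text
(364, 788, 3)
```

View pics/c.png

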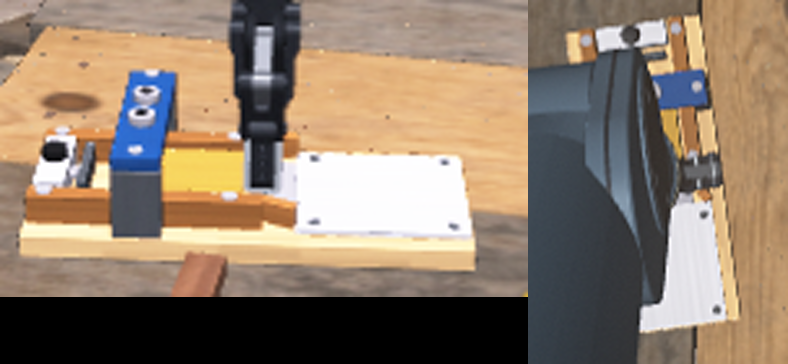

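The plate is flat in the pocket between the guides, ahead of the fingers at (262,180), with its front under the bridge and the pad still clear at (85,165). I'll push on in finer steps until it meets the stop.

```bash
python3 - <<'E'
from h import *
f0=np.load("f0.npy"); x=66.; log=[]; T0=get_time(); hold=0
def F(): return -(J.T@(np.mean([get_ft_force() for _ in range(3)],0)-f0))[0]
while get_time()<57.5:
    f=F(); log.append((round(x,2),round(float(f),1),round(get_time(),2)))
    if f>10.8:
        arm.wait(.2); hold+=1; g=F(); log.append(("hold",round(float(g),1)))
        if g>15: x-=.2; arm.move_straight(jw(x,0,22.5),20)
        if hold>=4: break
        continue
    x+=.7 if f<3 else .3 if f<6 else .15
    arm.move_straight(jw(x,0,22.5),20)
print(log); print(wj(get_position()),get_time())
if hold>=4:
    arm.move_straight(jw(x-15,0,22.5),80); arm.move_straight(jw(x-15,0,80),120); print(get_time(),get_ft_force())
    im=imaging.capture("side")[190:280,255:415,::-1]; cv2.imwrite("pics/d.png",cv2.resize(im,None,fx=5,fy=5,interpolation=cv2.INTER_CUBIC))
E
```

```text
[(66.0, 1.1, 43.48), (66.7, 0.6, 43.73), (67.4, 1.1, 43.98), (68.1, 1.5, 44.23), (68.8, 1.8, 44.48), (69.5, 2.1, 44.73), (70.2, 2.2, 44.98), (70.9, 0.6, 45.23), (71.6, 2.0, 45.48), (72.3, 1.5, 45.73), (73.0, 1.6, 45.98), (73.7, 2.1, 46.23), (74.4, 1.2, 46.48), (75.1, 2.5, 46.73), (75.8, 1.6, 46.98), (76.5, 1.7, 47.23), (77.2, 2.1, 47.48), (77.9, 1.7, 47.73), (78.6, 2.9, 47.98), (79.3, 1.8, 48.23), (80.0, 1.6, 48.48), (80.7, 3.9, 48.73), (81.0, 5.4, 48.98), (81.3, 6.1, 49.23), (81.45, 6.8, 49.48), (81.6, 6.4, 49.73), (81.75, 7.9, 49.98), (81.9, 7.5, 50.23), (82.05, 8.5, 50.48), (82.2, 8.9, 50.73), (82.35, 9.7, 50.98), (82.5, 9.9, 51.23), (82.65, 10.3, 51.48), (82.8, 10.6, 51.73), (82.95, 11.4, 51.98), ('hold', 10.6), (82.95, 10.6, 52.18), (83.1, 12.1, 52.43), ('hold', 11.6), (83.1, 11.6, 52.63), ('hold', 12.1), (83.1, 12.1, 52.83), ('hold', 12.1)]
[ 8.03654290e+01 -3.52602231e-04  2.23161527e+01] 53.0333
54.0 [-1.63192203  0.07893328 -0.52945281]
```

View pics/d.png

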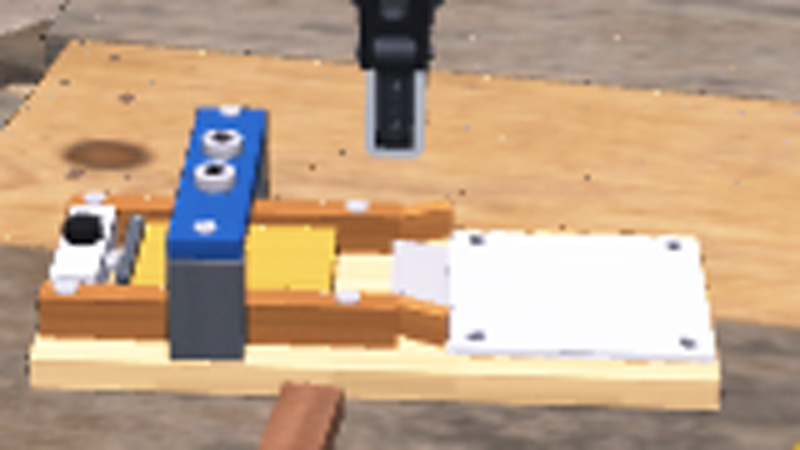

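The plate's front edge (140,250) is against the pad (130,245). It lies flat in the pocket, and the gripper is clear above it.

```bash
python3 -c "
from bench import *
print(order.job_done(),get_time())"
```

```text
the job is handed in; nothing more can be done
the job is handed in; nothing more can be done
```

The brass plate is home against the stop pad, flat in the pocket; it was seated with about 12 N for roughly 0.6 s and released, and the job was handed in at about 54 s, with no verdict shown.

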